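# Load the ultrasonic cleaner and start it from the control stick

## Task

Lower the steel instrument basket gently by its carrying bar into the tank of the ultrasonic cleaner so that it stands flat on the tank floor, and then shut the cleaner's lid fully. Only then start the cleaner: tilt the control stick on the console well over towards the side where the cleaner stands (never towards the white cabinet on the other side), keep it there for a good second, and let it come back to centre. Leave the bottle and the glass pot where they are.

Things in the scene. Friction and masses are not known exactly. Their poses are not given: they have to be found in the camera images.
- basket_center (a point): Open stainless instrument basket, 130 mm long (x axis), 85 mm wide (y), 74 mm high over all, about 0.3 kg. The point is its centre, 37 mm above its underside. A tray 32 mm high with 3 mm walls; over its middle a fixed square carrying bar, 12 x 12 mm, runs along the whole length (x axis), bar centre 31 mm above this point, 30 mm free height under the bar.
- cleaner: Ultrasonic cleaner, fixed: steel box 170 mm (x) by 210 mm (y) by 140 mm high, open tank on top, standing left or right of the console. Origin under its centre; z up, x away from the robot (turned by up to about 0.15 rad).
- tank_floor (a point): Centre of the flat inner floor of the cleaner's tank, 55 mm above the counter; axes as the cleaner's. The tank is 146 mm (x) by 186 mm (y) inside, 85 mm deep, walls 12 mm. The basket fits with its long side along the tank's y; standing on the floor its centre is 37 mm above this point.
- lid_hinge (a point): Middle of the hinge axis of the cleaner's lid, on the far (+x) rim, 145 mm above the counter, 85 mm from the tank centre along the cleaner's x; the axis lies along y; axes as the cleaner's.
- lid_lip (a point): Middle of the black lip, 80 mm wide, at the free edge of the lid, 176 mm from the hinge axis, in the mid-plane of the lid. The lid is a steel plate 10 mm thick, 206 mm wide, 170 mm long plus 13 mm of lip. Its z axis is the normal of its outer face.
- lid (a joint): Lid angle in rad: 0 is shut flat on the tank, about 1.57 upright on the far rim, 1.85 the stop. Stiff friction hinge: it stays where it is left, and needs 1 to 5 N at the lip to move. At the start it stands about upright, its outer face away from the robot.
- console: Control console, fixed: white housing 130 mm wide (y), 135 mm deep, between the two appliances. Origin under it on the counter; x away from the robot, y to the left, z up. The stick's pivot is 90 mm above the origin, in the middle of a panel that slopes down to the robot: its normal leans 40 degrees from vertical to -x.
- lamp_bar (a point): Centre of an aluminium lamp bar over the stick, 30 mm (x) by 150 mm (y) by 18 mm, axes as the console's, about 110 mm above and 20 mm beyond the knob. It stands on two posts 55 mm to either side, 110 mm behind the bar (+x). The knob cannot be reached from straight above, only slantwise from the robot's side under the bar.
- stick_knob (a point): Centre of the black knob, 34 mm diameter, 45 mm long, on the end of the control stick, 85 mm from the pivot and 22 mm from the knob's end. Its z axis runs along the stick outwards; at centre this leans 40 degrees from vertical to the console's -x. Shaft 14 mm diameter.
- stick (a joint): Sideways tilt of the stick in rad: 0 centred, positive to the console's +y, negative to -y, stops at +-0.52. Well over means more than 0.35. It moves only sideways. A spring of 1 Nm/rad brings it back to 0 (about 5 N at the knob for 0.4 rad).
- uvbox: White disinfection cabinet with a dark window, fixed: 160 x 210 mm, 148 mm high, on the other side of the console from the cleaner; origin under its centre. Not used.
- bottle: White bottle, 54 mm diameter, 130 mm high; origin under its centre. To be left alone.
- pot: Open glass pot, 64 mm diameter, 90 mm high; origin under its centre. To be left alone.
- basket: The same basket; origin at the centre of its underside.
Things that resemble listed ones, but are neither listed nor needed, are in the scene too. Leave any green look-alike of the basket alone.

How it is judged:
By the outcome, as a careful person would: the job done as asked, in the order asked, and still so for the second after the job is handed in, with the robot touching nothing.
It also fails if it takes over 72 s, if anything falls off the work surface, if the arm or the gripper's body presses on something with over 40 N, if the wrist force passes 120 N, or if a joint passes its speed limit or range.

## Robot

A 6-joint arm with a two-finger parallel gripper is mounted at the origin on the work surface. World frame = base frame: x ahead of the robot, y to its left, z up, the work surface at z = 0. Lengths are in m, angles in rad, forces in N, time in s.
With the tool pointing down it reaches from about 0.3 to 0.775 m from the base axis. Payload 14.6 kg.
Tool frame: the origin (TCP) lies at the very end of the fingers, on their centre line; the grasp point (between the pads) lies 19 mm behind it; z points along the fingers, y is the direction in which the jaws open and shut (so a half turn about z gives the same grasp; the last joint's range is limited). The gripper opens to 85 mm and grips with 20 to 120 N. Pads are 22 mm wide; open, the fingers measure 114 mm over their backs; the gripper's body (76 mm by 85 mm) begins 54 mm behind the grasp point. The pads swing forward as they close: fully open they stand 13 mm farther back than shut.
Start: joints at [1.166, 0.3, 1.521, -0, 1.321, -0.067], TCP at [0.182, 0.519, 0.231] pointing down, gripper open.
Joint ranges: [-3.03, 3.03], [-0.79, 2.21], [0.23, 2.52], [-1.04, 4.18], [0, 3.07], [-2.55, 2.55]. Speed limits (rad/s): [2.22, 2.22, 2.57, 3.14, 3.14, 3.14].

## Interface

Orientations are given as a rotation vector (axis times angle).
In Python, from rig import bot gives the robot as it stands.
- The arm moves only by the tool play_rows, never from a script. Its arguments are lists of equal length, an entry for each row: "dp": the shift along the tool's x, y, z in m, a list of three; "rotation": the turn, a rotation vector about the tool's x, y, z in rad, a list of three; "claw": the opening in per cent of the stroke, from 0 (shut) to 100 (fully open). In form: {"dp": [[tx, ty, tz], ...], "rotation": [[wx, wy, wz], ...], "claw": [claw, ...]}. A call has 1 to 8 rows; each row is the pose to reach, as a shift and turn from the pose measured when the call began, along the tool's axes at that moment; what a row does not reach only later rows make up. A row lasts 1/12 s, in which the tool goes at most 41.7 mm and 7.16 degrees, less where a joint would pass 70% of its speed; a pose out of reach is approached as far as the arm can. A call with a gripper value outside its range is refused whole. The fingers move at their own pace and stop on an object; "force" is the grip in N (left out, the last holds). Time passes only in rows, so rows that repeat a pose let the fingers close. It gives the time, the measured TCP pose, the force and the opening at its end, in the units of the state.
- bot.get_obs(): the state, without advancing time (a new reading comes with each control period).
- bot.grab_frame(name): name is "side" or "top" or "wrist"; returns a dict with "frame" (420x560x3 uint8, red, green, blue), "depth" (420x560 float32, m along the optical axis (not along the pixel's ray), 0 where there is no reading), "camera_matrix" (3x3 intrinsics, pixels), "R" (3x3) and "t" (3): a world point X has camera coordinates R X + t. Camera axes: x right, y down, z forward; pixel columns grow to the right and rows downward; lengths in m; the calibration is good to about 2 mm. A picture is of the moment at which its call begins.
- bot.job_done(): hands the job in, once; it reports no verdict.
The state is a dict: "time_s": time; "joint_pos": joint angles; "joint_vel": joint speeds; "joint_torque": joint torques, N m; "tool_pos": TCP position; "ee_rot": TCP orientation; "wrist_force": force on the tool from outside, world axes, zero at the start; "ft_torque": the same for the moment, N m; "opening": opening from 0.0 (shut) to 1.0 (fully open).
Only numpy, scipy, OpenCV 4.12 (cv2) and the standard library are available. Lean on these libraries where they do the work, as an engineer would, in place of code of your own. Each camera call takes 0.05 s, during which the arm holds its last target. There are 200 camera calls.

## Working session

There is one attempt and no reset: what is moved stays moved. The work goes in short steps, Python scripts to look and compute and a tool call to move; the robot and the scene stay as the last step left them, time stands still between calls to the robot, and variables do not carry over. Pictures are saved under pics/ and viewed, on a budget of 10 in all, crops included, one or two more only if the job needs it, and the job is handed in when it is done.

Besides the shell and the picture viewer there is one more tool, called after "Request:" as name(argument=value, ...) on one line, values as JSON. play_rows: Moves the arm, as the interface text tells. Its arguments: {"type":"object","properties":{"dp":{"type":"array","items":{"type":"array","items":{"type":"number"}}},"rotation":{"type":"array","items":{"type":"array","items":{"type":"number"}}},"claw":{"type":"array","items":{"type":"number"}},"force":{"type":"number"}},"required":["dp","rotation","claw"]}

```bash
ls; mkdir -p pics
cat > h.py <<'E'
import numpy as np, cv2
from scipy.spatial.transform import Rotation as Rn
from rig import bot
def grab(n):
    f=bot.grab_frame(n); np.savez(''+n+'.npz',**f); return f
def cloud(f):
    K,R,t=[np.array(f[k]) for k in('camera_matrix','R','t')]; d=f['depth']
    v,u=np.indices(d.shape); P=np.stack([(u-K[0,2])/K[0,0]*d,(v-K[1,2])/K[1,1]*d,d],-1)
    return (P-t)@R   # R^T (P-t)
def save(n,im): cv2.imwrite('pics/'+n+'.png',np.ascontiguousarray(im[...,::-1]))
def plan(pos,Rt):
    o=bot.get_obs(); R0=Rn.from_rotvec(o['ee_rot']); 
    print('dp',np.round(R0.inv().apply(np.array(pos)-o['tool_pos']),4),'rot',np.round((R0.inv()*Rt).as_rotvec(),4))
E
python3 - <<'E'
from h import *
for n in('side','top'):
    f=grab(n); save(n+'0',f['frame']); print(n,np.round(-np.array(f['R']).T@f['t'],3))
o=bot.get_obs(); print(o)
E
```

```text
pics
side [ 0.331 -1.137  0.957]
top [ 0.478 -0.014  1.198]
{'time_s': 0.1, 'joint_pos': array([ 1.16639899e+00,  3.00396547e-01,  1.52149793e+00,  8.05647216e-06,
        1.32067688e+00, -6.66136652e-02]), 'joint_vel': array([-0.00075183, -0.00157267, -0.00254193,  0.00144161,  0.00036788,
       -0.0010159 ]), 'joint_torque': array([-1.23469887e-03, -5.44380641e+01, -3.62366474e+01, -1.81591136e-04,
        3.04791429e-03,  1.81330842e-05]), 'tool_pos': array([0.18219925, 0.51873744, 0.23079738]), 'ee_rot': array([-5.28033853e-01, -3.09665948e+00,  1.49194521e-03]), 'wrist_force': array([ 0.11989326, -0.18972255,  0.012623  ]), 'ft_torque': array([ 0.01143355, -0.00837509,  0.00237312]), 'opening': 0.9965987321906858}
```

View pics/top0.png

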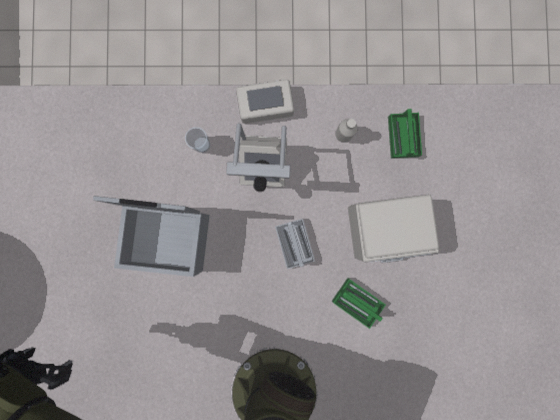

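View pics/side0.png

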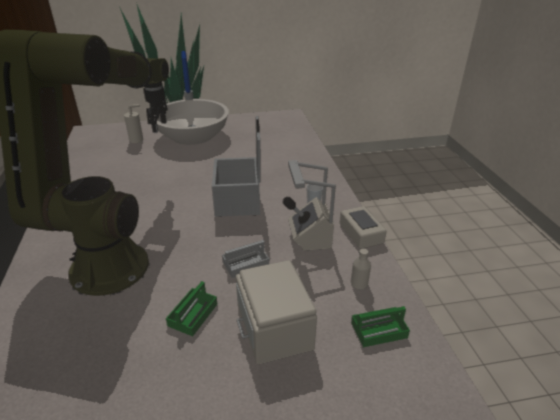

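Top view: the steel basket is at (295,243). Its look-alikes are green, at (404,135) and (358,302), so the steel one at (295,243) is the one meant. The cleaner is at (160,240), on the left (+y), with its lid upright at (140,203). The knob is at (260,184), the lamp bar at (258,171), the white cabinet at (397,228), the pot at (198,140) and the bottle at (347,130).

Run:
```python
from h import *
f=np.load('top.npz'); P=cloud(f); im=f['frame']
def reg(u0,u1,v0,v1,z0,z1,name,rect=True):
    m=np.zeros(P.shape[:2],bool); m[v0:v1,u0:u1]=1
    m&=(P[...,2]>z0)&(P[...,2]<z1)&(f['depth']>0)
    Q=P[m]; 
    if len(Q)<5: print(name,len(Q));return Q
    r=cv2.minAreaRect(Q[:,:2].astype(np.float32)); 
    print(name,len(Q),'z',np.round(np.percentile(Q[:,2],[5,50,95]),3),'rect',np.round(r[0],4),np.round(r[1],4),round(r[2],1),'mean',np.round(Q.mean(0),4)); return Q
reg(270,325,210,275,-.01,.01,'table')
reg(270,325,210,275,.02,.09,'basket')
Q=reg(270,325,210,275,.055,.09,'bar')
reg(105,212,205,282,.125,.150,'rim')
reg(120,212,205,282,.045,.065,'floor')
reg(80,200,190,218,.16,.36,'lid')
reg(220,300,160,182,.2,.4,'lampbar')
reg(245,275,172,195,.1,.2,'knob')
reg(225,300,120,195,.05,.3,'console')
reg(340,450,180,270,.12,.2,'uv')
reg(180,215,120,160,.05,.15,'pot');reg(330,365,110,150,.05,.2,'bottle')
a=cv2.resize(im[200:290,255:335],None,fx=6,fy=6,interpolation=cv2.INTER_CUBIC); save('bcrop',a)
f=np.load('side.npz'); P=cloud(f)
for n,(u0,u1,v0,v1,z0,z1) in dict(bar=(215,275,235,280,.06,.09),knob=(280,298,194,212,.1,.3),lamp=(285,305,158,188,.2,.4),lid=(250,265,115,200,.15,.4)).items(): reg(u0,u1,v0,v1,z0,z1,'side '+n)
```

```text
table 3011 z [-0.004  0.     0.006] rect [ 0.4372 -0.0727] [0.1641 0.1934] 89.5 mean [ 0.4386 -0.0735  0.0005]
basket 352 z [0.028 0.07  0.076] rect [ 0.4331 -0.0627] [0.1299 0.085 ] 15.1 mean [ 0.4317 -0.0641  0.0545]
bar 196 z [0.069 0.073 0.077] rect [ 0.4331 -0.0627] [0.1289 0.0122] 15.3 mean [ 0.4335 -0.0623  0.0732]
rim 1321 z [0.129 0.139 0.143] rect [0.4496 0.3054] [0.2113 0.1697] 83.1 mean [0.4384 0.3096 0.1384]
floor 3157 z [0.051 0.055 0.059] rect [0.448  0.3001] [0.2008 0.1669] 83.1 mean [0.4497 0.3135 0.0548]
lid 673 z [0.184 0.314 0.328] rect [0.5361 0.2944] [0.2065 0.0133] 83.2 mean [0.5344 0.285  0.2908]
lampbar 885 z [0.269 0.274 0.276] rect [0.6226 0.0313] [0.1493 0.0423] 86.2 mean [0.6166 0.0307 0.2731]
knob 165 z [0.157 0.17  0.178] rect [0.5954 0.0327] [0.0321 0.0394] 81.8 mean [0.5946 0.0322 0.1689]
console 2818 z [0.062 0.157 0.275] rect [0.6572 0.0314] [0.1485 0.1618] 89.1 mean [0.6562 0.0316 0.1813]
uv 4553 z [0.129 0.147 0.151] rect [ 0.476  -0.3359] [0.1598 0.2083] 6.7 mean [ 0.4763 -0.3311  0.1456]
pot 251 z [0.053 0.081 0.092] rect [0.7352 0.216 ] [0.0628 0.0618] 25.9 mean [0.7384 0.2187 0.077 ]
bottle 319 z [0.058 0.091 0.13 ] rect [ 0.7627 -0.2159] [0.0523 0.0489] 52.9 mean [ 0.7577 -0.2124  0.0952]
side bar 193 z [0.062 0.069 0.073] rect [ 0.4343 -0.0678] [0.129  0.0188] 13.9 mean [ 0.4335 -0.0678  0.0683]
side knob 147 z [0.126 0.158 0.174] rect [0.601  0.0256] [0.0498 0.0281] 2.6 mean [0.5983 0.0212 0.1552]
side lamp 322 z [0.259 0.27  0.274] rect [0.6189 0.0266] [0.1556 0.0522] 77.9 mean [0.6172 0.0203 0.269 ]
side lid 224 z [0.164 0.27  0.325] rect [0.5352 0.2862] [0.2058 0.0127] 83.1 mean [0.5279 0.2341 0.26  ]
```

View pics/bcrop.png

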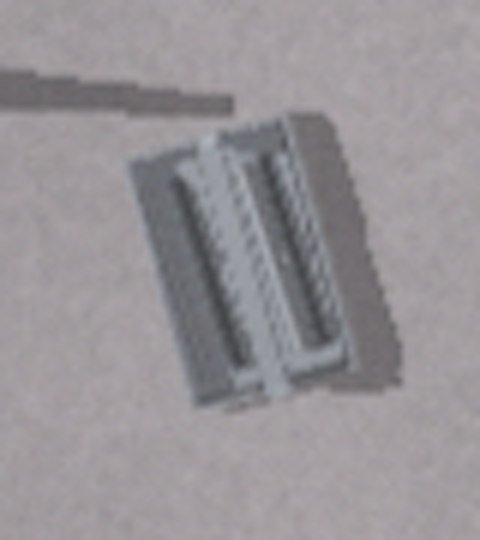

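The crop shows a plain steel basket, with its bar running through (240,270) in the crop and its far end turned to +y. The rectangle measures 130 x 85 mm with the top at 74 mm, which matches the description.

```bash
cat >> h.py <<'E'
def down(yaw):
    y=np.array([np.cos(yaw),np.sin(yaw),0]); z=np.array([0,0,-1.]); return Rn.from_matrix(np.stack([np.cross(y,z),y,z],1))
E
python3 - <<'E'
from h import *
plan([.4331,-.0627,.18],down(np.radians(-74.9)))
E
```

```text
dp [-0.4294 -0.4654  0.0512] rot [-5.0000e-04  1.2000e-03  2.5403e+00]
```

Request:
play_rows(dp=[[-0.43, -0.465, 0.02], [-0.43, -0.465, 0.02], [-0.43, -0.465, 0.02], [-0.43, -0.465, 0.02], [-0.43, -0.465, 0.02], [-0.43, -0.465, 0.02], [-0.43, -0.465, 0.02], [-0.43, -0.465, 0.02]], rotation=[[0, 0, 2.54], [0, 0, 2.54], [0, 0, 2.54], [0, 0, 2.54], [0, 0, 2.54], [0, 0, 2.54], [0, 0, 2.54], [0, 0, 2.54]], claw=[60, 60, 60, 60, 60, 60, 60, 60])

```text
time_s: 0.77
tool_pos: [0.3146, 0.2112, 0.2206]
ee_rot: [1.955, 2.459, -0.0]
wrist_force: [0.9, 1.2, 0.5]
opening: 0.599
```

Run:
```python
from h import *
plan([.4331,-.0627,.18],down(np.radians(-74.9)))
```

```text
dp [-0.2936  0.0537  0.0408] rot [5.0000e-04 3.0000e-04 1.5345e+00]
```

Request:
play_rows(dp=[[-0.294, 0.054, 0.04], [-0.294, 0.054, 0.04], [-0.294, 0.054, 0.04], [-0.294, 0.054, 0.04], [-0.294, 0.054, 0.04], [-0.294, 0.054, 0.04], [-0.294, 0.054, 0.04], [-0.294, 0.054, 0.04]], rotation=[[0, 0, 1.534], [0, 0, 1.534], [0, 0, 1.534], [0, 0, 1.534], [0, 0, 1.534], [0, 0, 1.534], [0, 0, 1.534], [0, 0, 1.534]], claw=[60, 60, 60, 60, 60, 60, 60, 60])

```text
time_s: 1.43
tool_pos: [0.4343, -0.0671, 0.1798]
ee_rot: [2.896, 1.215, -0.001]
wrist_force: [0.5, 0.7, -0.0]
opening: 0.605
```

Run:
```python
from h import *
plan([.4331,-.0627,.18],down(np.radians(-74.9)))
```

```text
dp [ 0.0023 -0.004  -0.0002] rot [4.000e-04 9.000e-04 5.311e-01]
```

Request:
play_rows(dp=[[0.002, -0.004, 0], [0.002, -0.004, 0], [0.002, -0.004, 0], [0.002, -0.004, 0], [0.002, -0.004, 0], [0.002, -0.004, 0], [0.002, -0.004, 0]], rotation=[[0, 0, 0.531], [0, 0, 0.531], [0, 0, 0.531], [0, 0, 0.531], [0, 0, 0.531], [0, 0, 0.531], [0, 0, 0.531]], claw=[60, 60, 60, 60, 60, 60, 60])

```text
time_s: 2.02
tool_pos: [0.4328, -0.0629, 0.1797]
ee_rot: [3.113, 0.416, -0.002]
wrist_force: [0.1, -0.6, 0.3]
opening: 0.599
```

Run:
```python
from h import *
plan([.4331,-.0627,.049],down(np.radians(-74.9)))
f=grab('wrist'); save('w1',f['frame']); P=cloud(f)
m=(P[...,2]>.06)&(P[...,2]<.085)&(f['depth']>.0)&(abs(P[...,0]-.433)<.12)&(abs(P[...,1]+.063)<.09)
n,l,s,c=cv2.connectedComponentsWithStats(m.astype(np.uint8)); i=1+s[1:,4].argmax(); Q=P[l==i]
print(s[i],cv2.minAreaRect(Q[:,:2].astype(np.float32)),Q.mean(0))
```

```text
dp [ 0.0005 -0.0002  0.1307] rot [0.0005 0.0011 0.002 ]
[ 276  130   15  147 2055] ((0.43565815687179565, -0.06389746814966202), (0.12957416474819183, 0.011908747255802155), 15.447553634643555) [ 0.44005962 -0.06264982  0.0734195 ]
```

View pics/w1.png

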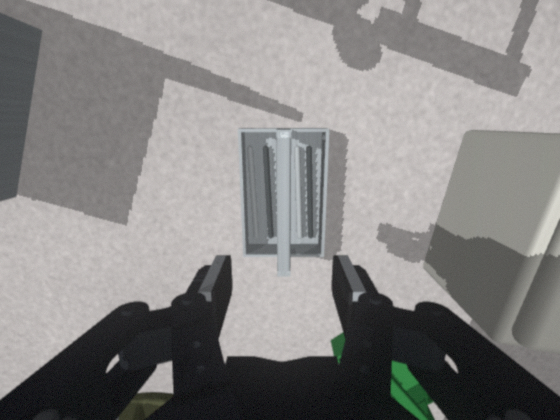

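The wrist view shows the bar at column 283, centred between the fingers at columns 220 and 345, and lying parallel to them. I'm descending to grasp it.

Request:
play_rows(dp=[[0.002, 0, 0.04], [0.002, 0, 0.08], [0.002, 0, 0.105], [0.002, 0, 0.12], [0.002, 0, 0.13], [0.002, 0, 0.13]], rotation=[[0, 0, 0], [0, 0, 0], [0, 0, 0], [0, 0, 0], [0, 0, 0], [0, 0, 0]], claw=[60, 60, 60, 60, 60, 60])

```text
time_s: 2.57
tool_pos: [0.4338, -0.0623, 0.0482]
ee_rot: [-3.113, -0.418, 0.006]
wrist_force: [0.1, 1.1, 0.2]
opening: 0.602
```

Request:
play_rows(dp=[[0, 0, 0], [0, 0, 0], [0, 0, 0], [0, 0, 0], [0, 0, 0], [0, 0, 0], [0, 0, 0], [0, 0, 0]], rotation=[[0, 0, 0], [0, 0, 0], [0, 0, 0], [0, 0, 0], [0, 0, 0], [0, 0, 0], [0, 0, 0], [0, 0, 0]], claw=[0, 0, 0, 0, 0, 0, 0, 0], force=60)

```text
time_s: 3.23
tool_pos: [0.4345, -0.0627, 0.049]
ee_rot: [3.113, 0.418, -0.003]
wrist_force: [0.1, -4.9, 7.1]
opening: 0.13
```

Request:
play_rows(dp=[[0, 0, -0.015], [0, 0, -0.04], [0, 0, -0.08], [0, 0, -0.12], [0, 0, -0.16], [0, 0, -0.19], [0, 0, -0.205], [0, 0, -0.205]], rotation=[[0, 0, 0], [0, 0, 0], [0, 0, 0], [0, 0, 0], [0, 0, 0], [0, 0, 0], [0, 0, 0], [0, 0, 0]], claw=[0, 0, 0, 0, 0, 0, 0, 0])

```text
time_s: 3.9
tool_pos: [0.4356, -0.0626, 0.2571]
ee_rot: [3.111, 0.418, 0.005]
wrist_force: [0.2, -0.4, -1.6]
opening: 0.129
```

Run:
```python
from h import *
print(bot.get_obs()['wrist_force'])
for y in (0.1,.3054): plan([.4496 if y>.2 else .44,y,.254],down(np.radians(-6.9)))
```

```text
[ 0.23571408 -0.41394221 -1.57324235]
dp [ 0.0471 -0.1557  0.0028] rot [ 4.0000e-03 -8.0000e-04 -1.1835e+00]
dp [ 0.1105 -0.3513  0.0024] rot [ 4.0000e-03 -8.0000e-04 -1.1835e+00]
```

Request:
play_rows(dp=[[0.005, -0.015, 0], [0.012, -0.035, 0], [0.018, -0.06, 0], [0.025, -0.085, 0], [0.032, -0.11, 0], [0.04, -0.13, 0], [0.044, -0.145, 0], [0.047, -0.155, 0]], rotation=[[0, 0, -0.06], [0, 0, -0.16], [0, 0, -0.27], [0, 0, -0.38], [0, 0, -0.49], [0, 0, -0.6], [0, 0, -0.7], [0, 0, -0.78]], claw=[0, 0, 0, 0, 0, 0, 0, 0])

```text
time_s: 4.57
tool_pos: [0.4393, 0.1008, 0.2548]
ee_rot: [2.714, 1.578, -0.001]
wrist_force: [0.4, -0.3, -2.5]
opening: 0.126
```

Run:
```python
from h import *
print(bot.get_obs()['wrist_force'])
plan([.4496,.3054,.254],down(np.radians(-6.9)))
```

```text
[ 0.41314445 -0.33940682 -2.54737167]
dp [ 0.1829 -0.0922  0.0004] rot [ 0.001   0.0018 -0.3968]
```

Request:
play_rows(dp=[[0.01, -0.005, 0], [0.04, -0.018, 0], [0.075, -0.035, 0], [0.11, -0.055, 0], [0.145, -0.072, 0], [0.17, -0.085, 0], [0.182, -0.092, 0], [0.183, -0.092, 0]], rotation=[[0, 0, -0.06], [0, 0, -0.14], [0, 0, -0.24], [0, 0, -0.33], [0, 0, -0.397], [0, 0, -0.397], [0, 0, -0.397], [0, 0, -0.397]], claw=[0, 0, 0, 0, 0, 0, 0, 0])

```text
time_s: 5.23
tool_pos: [0.4489, 0.3072, 0.2522]
ee_rot: [2.348, 2.086, -0.006]
wrist_force: [0.5, 0.7, -2.3]
opening: 0.128
```

Run:
```python
from h import *
print(bot.get_obs()['wrist_force'])
plan([.4496,.3054,.104],down(np.radians(-6.9)))
f=grab('side'); P=cloud(f); save('s2',cv2.resize(f['frame'][90:260,130:340],None,fx=3,fy=3))
f=grab('top'); P=cloud(f)
m=(P[...,2]>.12)&(P[...,2]<.15)&(f['depth']>0); m[:200]=0;m[285:]=0;m[:,:100]=0;m[:,215:]=0
print(cv2.minAreaRect(P[m][:,:2].astype(np.float32)))
```

```text
[ 0.49127239  0.65518081 -2.32050459]
dp [-0.0012  0.0012  0.1482] rot [-0.0021  0.0036  0.0024]
((0.4520135223865509, 0.30530253052711487), (0.21148310601711273, 0.17417903244495392), 83.23481750488281)
```

View pics/s2.png

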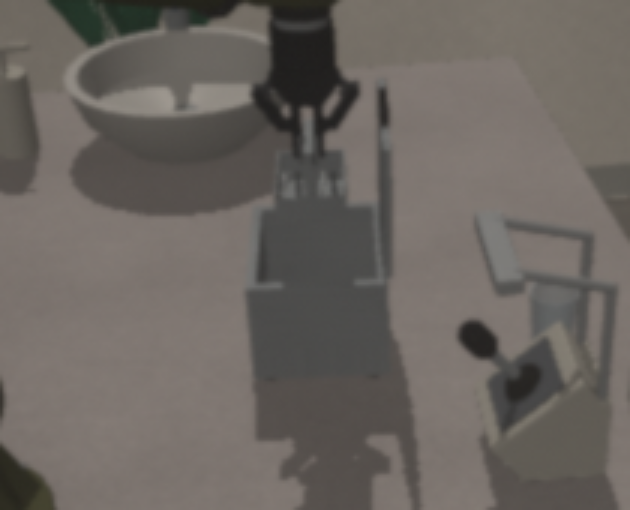

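The basket, at (310,175) in the crop, hangs level over the tank and clear of the lid at (385,180). I'm lowering it gently.

Request:
play_rows(dp=[[-0.001, 0.001, 0.015], [-0.001, 0.001, 0.035], [-0.001, 0.001, 0.058], [-0.001, 0.001, 0.08], [-0.001, 0.001, 0.1], [-0.001, 0.001, 0.117], [-0.001, 0.001, 0.13], [-0.001, 0.001, 0.137]], rotation=[[0, 0, 0], [0, 0, 0], [0, 0, 0], [0, 0, 0], [0, 0, 0], [0, 0, 0], [0, 0, 0], [0, 0, 0]], claw=[0, 0, 0, 0, 0, 0, 0, 0])

```text
time_s: 6.0
tool_pos: [0.4497, 0.3015, 0.1141]
ee_rot: [2.352, 2.081, -0.009]
wrist_force: [-0.1, -0.9, -2.2]
opening: 0.131
```

Request:
play_rows(dp=[[0, 0, 0.001], [0, 0, 0.003], [0, 0, 0.005], [0, 0, 0.006], [0, 0, 0.007], [0, 0, 0.008]], rotation=[[0, 0, 0], [0, 0, 0], [0, 0, 0], [0, 0, 0], [0, 0, 0], [0, 0, 0]], claw=[0, 0, 0, 0, 0, 0])

```text
time_s: 6.5
tool_pos: [0.4498, 0.3015, 0.1065]
ee_rot: [2.351, 2.081, -0.008]
wrist_force: [-0.5, -0.5, -2.4]
opening: 0.127
```

Request:
play_rows(dp=[[0, 0, 0.0005], [0, 0, 0.001], [0, 0, 0.0015], [0, 0, 0.002], [0, 0, 0.002]], rotation=[[0, 0, 0], [0, 0, 0], [0, 0, 0], [0, 0, 0], [0, 0, 0]], claw=[0, 0, 0, 0, 0])

```text
time_s: 6.92
tool_pos: [0.4498, 0.3015, 0.1044]
ee_rot: [2.351, 2.081, -0.009]
wrist_force: [0.9, 1.0, -2.4]
opening: 0.125
```

Request:
play_rows(dp=[[0, 0, 0.0005], [0, 0, 0.001], [0, 0, 0.0015], [0, 0, 0.0015]], rotation=[[0, 0, 0], [0, 0, 0], [0, 0, 0], [0, 0, 0]], claw=[0, 0, 0, 0])

```text
time_s: 7.25
tool_pos: [0.4504, 0.3014, 0.1037]
ee_rot: [2.351, 2.081, -0.006]
wrist_force: [1.1, -3.7, 5.9]
opening: 0.13
```

The force has turned upward, so the basket is on the floor. I'm releasing it and rising.

Request:
play_rows(dp=[[0, 0, 0], [0, 0, 0], [0, 0, 0], [0, 0, 0], [0, 0, 0], [0, 0, 0]], rotation=[[0, 0, 0], [0, 0, 0], [0, 0, 0], [0, 0, 0], [0, 0, 0], [0, 0, 0]], claw=[20, 30, 40, 50, 55, 55])

```text
time_s: 7.75
tool_pos: [0.4503, 0.3015, 0.1036]
ee_rot: [2.351, 2.081, -0.007]
wrist_force: [0.2, 0.1, 0.3]
opening: 0.55
```

Request:
play_rows(dp=[[0, 0, -0.01], [0, 0, -0.03], [0, 0, -0.06], [0, 0, -0.1], [0, 0, -0.14], [0, 0, -0.18], [0, 0, -0.2], [0, 0, -0.2]], rotation=[[0, 0, 0], [0, 0, 0], [0, 0, 0], [0, 0, 0], [0, 0, 0], [0, 0, 0], [0, 0, 0], [0, 0, 0]], claw=[55, 55, 55, 55, 55, 55, 55, 55])

```text
time_s: 8.42
tool_pos: [0.4515, 0.3028, 0.3097]
ee_rot: [2.35, 2.08, 0.007]
wrist_force: [0.2, 0.2, 0.1]
opening: 0.549
```

Run:
```python
from h import *
f=grab('wrist'); save('w2',f['frame']); P=cloud(f)
m=(P[...,2]>.118)&(P[...,2]<.136)&(f['depth']>.0)&(abs(P[...,0]-.45)<.07)&(abs(P[...,1]-.305)<.09)
n,l,s,c=cv2.connectedComponentsWithStats(m.astype(np.uint8)); i=1+s[1:,4].argmax(); Q=P[l==i]
print(s[i],cv2.minAreaRect(Q[:,:2].astype(np.float32)),np.percentile(Q[:,2],[5,50,95]))
f=np.load('side.npz');P=cloud(f)
m=np.zeros(P.shape[:2],bool);m[110:185,250:268]=1;m&=(P[...,2]>.16)&(P[...,2]<.34)&(f['depth']>0)&(abs(P[...,1]-.29)<.12)&(abs(P[...,0]-.53)<.05)
Q=P[m]; R=Rn.from_euler('z',-6.85,degrees=True).as_matrix(); L=(Q-[.4496,.3054,0])@R
for a,b in((.16,.2),(.2,.25),(.25,.3),(.3,.34)):
    k=(L[:,2]>a)&(L[:,2]<b); print(a,k.sum(),np.round(np.percentile(L[k,0],[5,50,95]),4) if k.any() else '')
print('zmax',L[:,2].max())
```

```text
[ 274  131   12  117 1287] ((0.45097067952156067, 0.301952987909317), (0.13029605150222778, 0.011603348888456821), 83.1873550415039) [0.12695334 0.12843676 0.12971077]
0.16 33 [0.0811 0.0817 0.0881]
0.2 47 [0.0819 0.085  0.0893]
0.25 51 [0.0828 0.0862 0.0905]
0.3 83 [0.0839 0.0883 0.0932]
zmax 0.32848434609815
```

View pics/w2.png

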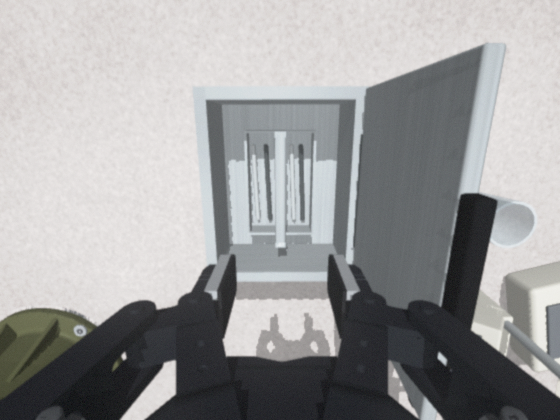

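The basket stands square in the tank with its bar at column 280. The bar top reads 127–130 mm along its length against 129 expected, so it is flat on the floor. Next I go behind the lid with the fingers shut.

Request:
play_rows(dp=[[0.002, 0, -0.03], [0.002, 0, -0.065], [0.002, 0.03, -0.065], [0.002, 0.07, -0.065], [0.002, 0.11, -0.065], [0.002, 0.14, -0.065], [0.002, 0.145, -0.065], [0.002, 0.145, -0.065]], rotation=[[0, 0, 0], [0, 0, 0], [0, 0, 0], [0, 0, 0], [0, 0, 0], [0, 0, 0], [0, 0, 0], [0, 0, 0]], claw=[0, 0, 0, 0, 0, 0, 0, 0])

```text
time_s: 9.13
tool_pos: [0.5963, 0.2863, 0.3691]
ee_rot: [2.353, 2.079, -0.005]
wrist_force: [-0.3, 0.8, 0.3]
opening: 0.002
```

```bash
cat >> h.py <<'E'
C=np.array([.4496,.3054,0]); RC=Rn.from_euler('z',-6.9,degrees=True)
def loc(): 
    o=bot.get_obs(); print('local',np.round(RC.inv().apply(o['tool_pos']-C),4),'F',np.round(RC.inv().apply(o['wrist_force']),1))
E
python3 - <<'E'
from h import *
loc(); plan(C+RC.apply([.145,0,.305]),down(np.radians(-6.9)))
E
```

```text
local [ 0.1479 -0.0013  0.3691] F [-0.4  0.8  0.3]
dp [ 0.0015 -0.0028  0.0641] rot [-0.0011  0.0035 -0.0029]
```

Request:
play_rows(dp=[[0.001, 0, 0.02], [0.001, 0, 0.045], [0.001, 0, 0.064], [0.001, 0, 0.064], [0.001, -0.01, 0.064], [0.001, -0.02, 0.064]], rotation=[[0, 0, 0], [0, 0, 0], [0, 0, 0], [0, 0, 0], [0, 0, 0], [0, 0, 0]], claw=[0, 0, 0, 0, 0, 0])

```text
time_s: 9.63
tool_pos: [0.5756, 0.2898, 0.3062]
ee_rot: [2.353, 2.079, -0.004]
wrist_force: [0.1, -0.5, 0.3]
opening: -0.002
```

Request:
play_rows(dp=[[0, -0.01, 0], [0, -0.02, 0], [0, -0.03, 0.001], [0, -0.04, 0.002], [0, -0.05, 0.003], [0, -0.065, 0.004], [0, -0.085, 0.011], [0, -0.104, 0.019]], rotation=[[0, 0, 0], [0, 0, 0], [0, 0, 0], [0, 0, 0], [0, 0, 0], [0, 0, 0], [0, 0, 0], [0, 0, 0]], claw=[0, 0, 0, 0, 0, 0, 0, 0])

```text
time_s: 10.3
tool_pos: [0.4713, 0.3028, 0.2892]
ee_rot: [2.352, 2.079, 0.001]
wrist_force: [3.6, 0.1, -0.3]
opening: -0.001
```

Run:
```python
from h import *
loc()
f=grab('side'); save('s3',cv2.resize(f['frame'][60:230,150:360],None,fx=3,fy=3))
```

```text
local [0.0219 0.     0.2892] F [ 3.5  0.5 -0.3]
```

View pics/s3.png

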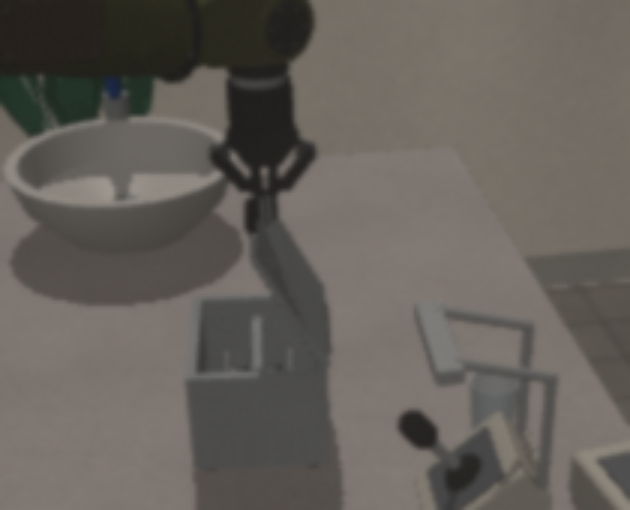

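The lid, from (325,340) to (255,210) in the crop, is following the fingers at about 60° with 3.5 N. I continue along the arc.

Request:
play_rows(dp=[[0, -0.016, 0.013], [0, -0.032, 0.027], [0, -0.046, 0.043], [0, -0.058, 0.06], [0, -0.068, 0.079], [0, -0.075, 0.098], [0, -0.08, 0.115], [0, -0.082, 0.128]], rotation=[[0, 0, 0], [0, 0, 0], [0, 0, 0], [0, 0, 0], [0, 0, 0], [0, 0, 0], [0, 0, 0], [0, 0, 0]], claw=[0, 0, 0, 0, 0, 0, 0, 0])

```text
time_s: 11.02
tool_pos: [0.3862, 0.3133, 0.16]
ee_rot: [2.35, 2.083, -0.002]
wrist_force: [0.5, 1.0, 1.7]
opening: -0.001
```

Request:
play_rows(dp=[[0, -0.001, 0.003], [0, -0.001, 0.006], [0, -0.001, 0.008], [0, -0.001, 0.01], [0, -0.001, 0.011], [0, -0.001, 0.011]], rotation=[[0, 0, 0], [0, 0, 0], [0, 0, 0], [0, 0, 0], [0, 0, 0], [0, 0, 0]], claw=[0, 0, 0, 0, 0, 0])

```text
time_s: 11.52
tool_pos: [0.3855, 0.3137, 0.15]
ee_rot: [2.35, 2.083, 0.001]
wrist_force: [-2.1, -0.1, 5.9]
opening: 0.002
```

```bash
python3 -c "
from h import *
loc()"
```

```text
local [-0.0646  0.0005  0.15  ] F [-2.1 -0.3  5.9]
```

Request:
play_rows(dp=[[0, 0, 0.0005], [0, 0, 0.001], [0, 0, 0.0015], [0, 0, 0.0015]], rotation=[[0, 0, 0], [0, 0, 0], [0, 0, 0], [0, 0, 0]], claw=[0, 0, 0, 0])

```text
time_s: 11.85
tool_pos: [0.3859, 0.3138, 0.1499]
ee_rot: [2.35, 2.082, 0.003]
wrist_force: [-4.5, -3.2, 14.0]
opening: -0.002
```

The lid is shut: its outer face is at 150 mm and takes 14 N. Now I rise and measure the knob.

Request:
play_rows(dp=[[0, 0, -0.02], [0, 0, -0.06], [0, 0, -0.1], [-0.03, 0, -0.13], [-0.06, 0, -0.13], [-0.09, 0, -0.13], [-0.12, 0, -0.13], [-0.15, 0, -0.13]], rotation=[[0, 0, 0], [0, 0, 0], [0, 0, 0], [0, 0, 0], [0, 0, 0], [0, 0, 0], [0, 0, 0], [0, 0, 0]], claw=[0, 0, 0, 0, 0, 0, 0, 0])

```text
time_s: 12.52
tool_pos: [0.3671, 0.1636, 0.2801]
ee_rot: [2.35, 2.082, 0.004]
wrist_force: [0.1, -0.9, 0.2]
opening: 0.002
```

```bash
cat >> h.py <<'E'
RS=Rn.from_euler('z',-3.8,degrees=True); RT=RS*Rn.from_euler('y',-50,degrees=True)*down(0)
def dark(n,box):
    f=grab(n); u0,u1,v0,v1=box; g=f['frame'].max(2); m=np.zeros(g.shape,np.uint8); m[v0:v1,u0:u1]=(g[v0:v1,u0:u1]<45)
    k,l,s,c=cv2.connectedComponentsWithStats(m); i=1+s[1:,4].argmax(); return f,c[i],s[i]
def knob():
    A=[];b=[];out=[]
    for n,box in(('side',(270,302,185,220)),('top',(225,285,176,200))):
        f,c,s=dark(n,box); out.append((np.round(c,1),s)); K=f['camera_matrix']; M=K@np.c_[f['R'],f['t']]
        for r,x in((0,c[0]),(1,c[1])): q=M[r]-x*M[2]; A.append(q[:3]);b.append(-q[3])
    X,res,_,_=np.linalg.lstsq(np.array(A),np.array(b),rcond=None); print('knob',np.round(X,4),out,np.sqrt(res)); return X
E
python3 - <<'E'
from h import *
X=knob()
f=np.load('top.npz'); P=cloud(f)
m=(f['depth']>0)&(P[...,2]>.14)&(P[...,2]<.16); m[:200]=0;m[285:]=0;m[:,:100]=0;m[:,215:]=0
Q=P[m]; L=RC.inv().apply(Q-C); print('lid z',np.percentile(L[:,2],[5,50,95]), 'near',np.median(L[L[:,0]<-.04,2]),'far',np.median(L[L[:,0]>.04,2]), L[:,0].min())
for d in(.16,): plan(X+RS.apply([0,-.048,0])-d*RT.apply([0,0,1]),RT); print(X+RS.apply([0,-.048,0])-d*RT.apply([0,0,1]))
print(bot.get_obs()['joint_pos'])
E
```

```text
knob [0.5999 0.0286 0.1536] [(array([289.1, 202.8]), array([284, 198,  11,  11,  79], dtype=int32)), (array([261.2, 181.8]), array([255, 178,  11,  13,  50], dtype=int32))] [1.16597272]
lid z [0.14621309 0.14948674 0.15273006] near 0.14956368976844067 far 0.14939449935975724 -0.09749576672714887
dp [-0.1589  0.1276  0.0243] rot [-0.8688  0.0248 -0.0538]
[ 0.47442946 -0.0111222   0.25640918]
[ 3.25674531e-01 -8.08244274e-02  1.82823847e+00 -1.28081930e-03
  1.39080821e+00  4.49615525e-01]
```

The lid reads 149.6 mm at the near edge and 149.4 mm at the far edge, so it is shut flat. The knob is at (0.600, 0.030, 0.154), which agrees with the depth estimate.

Request:
play_rows(dp=[[-0.02, 0.016, 0.003], [-0.04, 0.032, 0.006], [-0.06, 0.05, 0.01], [-0.08, 0.065, 0.012], [-0.1, 0.08, 0.015], [-0.12, 0.1, 0.018], [-0.145, 0.115, 0.022], [-0.159, 0.128, 0.024]], rotation=[[-0.11, 0.003, -0.007], [-0.22, 0.006, -0.014], [-0.33, 0.009, -0.02], [-0.44, 0.012, -0.027], [-0.55, 0.016, -0.034], [-0.66, 0.019, -0.041], [-0.77, 0.022, -0.048], [-0.869, 0.025, -0.054]], claw=[0, 0, 0, 0, 0, 0, 0, 0])

```text
time_s: 13.28
tool_pos: [0.4747, -0.0126, 0.2572]
ee_rot: [1.747, 1.633, 0.763]
wrist_force: [1.9, 2.3, 1.2]
opening: -0.002
```

Run:
```python
from h import *
X=np.array([.599,.030,.154]); z=RT.apply([0,0,1])
plan(X+RS.apply([0,-.048,0])+.012*z,RT)
print(bot.get_obs()['joint_pos'])
f=grab('side'); save('s4',cv2.resize(f['frame'][80:280,170:400],None,fx=3,fy=3))
```

```text
dp [ 0.0032 -0.0017  0.1712] rot [0.0034 0.0027 0.0003]
[-0.12597996 -0.25870892  2.24321654  0.15401394  0.28502375 -0.18641533]
```

View pics/s4.png

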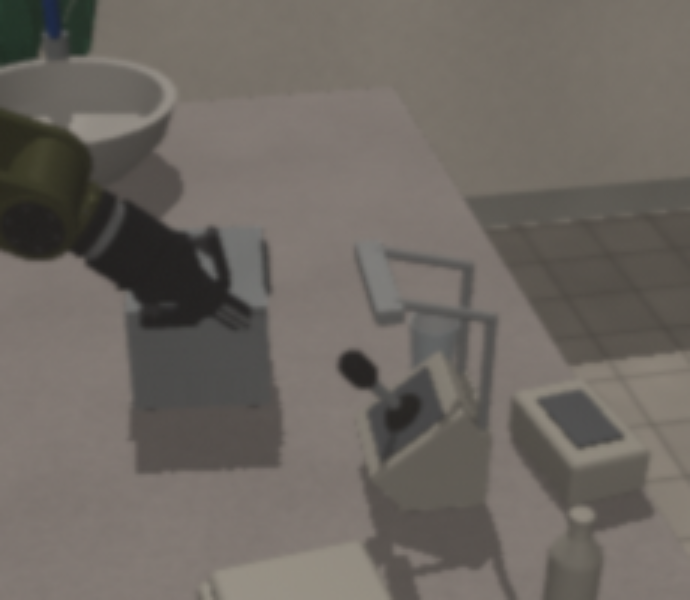

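The fingers, at (240,315) in the crop, point slantwise at the knob (357,370) and will pass below the lamp bar (380,285). I'm advancing beside the knob.

Request:
play_rows(dp=[[0.003, -0.002, 0.02], [0.003, -0.002, 0.05], [0.003, -0.002, 0.08], [0.003, -0.002, 0.11], [0.003, -0.002, 0.14], [0.003, -0.002, 0.16], [0.003, -0.002, 0.17], [0.003, -0.002, 0.17]], rotation=[[0.003, 0.003, 0], [0.003, 0.003, 0], [0.003, 0.003, 0], [0.003, 0.003, 0], [0.003, 0.003, 0], [0.003, 0.003, 0], [0.003, 0.003, 0], [0.003, 0.003, 0]], claw=[0, 0, 0, 0, 0, 0, 0, 0])

```text
time_s: 14.0
tool_pos: [0.5845, -0.0145, 0.1694]
ee_rot: [1.74, 1.645, 0.778]
wrist_force: [-0.2, -0.5, -0.3]
opening: 0.002
```

Run:
```python
from h import *
X=np.array([.599,.030,.154]); z=RT.apply([0,0,1]); o=bot.get_obs()
print(o['wrist_force'],'lateral',RS.inv().apply(o['tool_pos']-X))
plan(X+RS.apply([0,.006,0])+.012*z,RT)
```

```text
[-0.2118145  -0.52494793 -0.25062575] lateral [-0.01147608 -0.04534877  0.01536093]
dp [ 0.051  -0.0043  0.0313] rot [ 0.0054 -0.0131  0.0043]
```

Request:
play_rows(dp=[[0, -0.002, 0.015], [0, -0.004, 0.031], [0, -0.004, 0.031], [0, -0.004, 0.031]], rotation=[[0.005, -0.013, 0.004], [0.005, -0.013, 0.004], [0.005, -0.013, 0.004], [0.005, -0.013, 0.004]], claw=[0, 0, 0, 0])

```text
time_s: 14.33
tool_pos: [0.6036, -0.0149, 0.1522]
ee_rot: [1.748, 1.641, 0.769]
wrist_force: [-0.6, -0.2, 0.4]
opening: -0.001
```

Run:
```python
from h import *
X=np.array([.599,.030,.154]); z=RT.apply([0,0,1]); o=bot.get_obs()
print(o['wrist_force'],'lateral',RS.inv().apply(o['tool_pos']-X))
plan(X+RS.apply([0,.006,0])+.012*z,RT)
```

```text
[-0.56942019 -0.15581585  0.38262438] lateral [ 0.00756554 -0.0444847  -0.00183842]
dp [ 0.0505 -0.0034  0.0053] rot [ 0.0007 -0.006   0.0005]
```

Request:
play_rows(dp=[[0.01, -0.003, 0.005], [0.018, -0.003, 0.005], [0.025, -0.003, 0.005], [0.032, -0.003, 0.005], [0.039, -0.003, 0.005], [0.045, -0.003, 0.005], [0.05, -0.003, 0.005], [0.05, -0.003, 0.005]], rotation=[[0, -0.006, 0], [0, -0.006, 0], [0, -0.006, 0], [0, -0.006, 0], [0, -0.006, 0], [0, -0.006, 0], [0, -0.006, 0], [0, -0.006, 0]], claw=[0, 0, 0, 0, 0, 0, 0, 0])

```text
time_s: 15.0
tool_pos: [0.6098, 0.0218, 0.1515]
ee_rot: [1.748, 1.664, 0.79]
wrist_force: [-1.8, -2.7, 2.7]
opening: 0.004
```

Run:
```python
from h import *
X=np.array([.599,.030,.154]); o=bot.get_obs()
print(o['wrist_force'],'lateral',RS.inv().apply(o['tool_pos']-X))
f=grab('side'); a=cv2.resize(f['frame'][150:260,230:350],None,fx=4,fy=4,interpolation=cv2.INTER_CUBIC)
f=grab('top'); b=cv2.resize(f['frame'][130:240,210:310],None,fx=4,fy=4,interpolation=cv2.INTER_CUBIC); save('st',np.hstack([a[:, :400],b[:,:400]]));
```

```text
[-1.84692025 -2.68723739  2.68119511] lateral [ 0.01132527 -0.00747859 -0.00246206]
```

View pics/st.png

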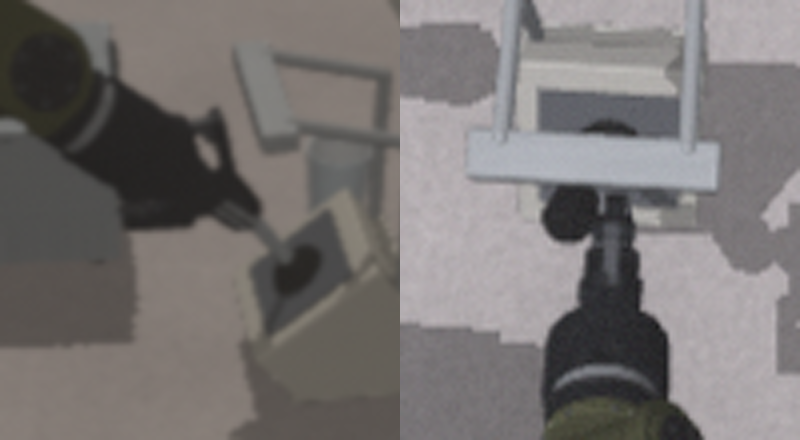

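Top view: the knob at (570,215) in the crop is pushed to the +y side, about 0.28 rad so far. It needs about 16 mm more, and then I hold.

Request:
play_rows(dp=[[0.006, 0, 0], [0.011, 0, 0], [0.015, 0, 0], [0.016, 0, 0], [0.016, 0, 0], [0.016, 0, 0]], rotation=[[0, 0, 0], [0, 0, 0], [0, 0, 0], [0, 0, 0], [0, 0, 0], [0, 0, 0]], claw=[0, 0, 0, 0, 0, 0])

```text
time_s: 15.6
tool_pos: [0.6102, 0.0315, 0.1515]
ee_rot: [1.747, 1.672, 0.802]
wrist_force: [0.9, -4.2, 0.5]
opening: -0.005
```

Run:
```python
from h import *
X=np.array([.599,.030,.154]); o=bot.get_obs()
print(o['wrist_force'],'lateral',RS.inv().apply(o['tool_pos']-X))
f=grab('top'); P=cloud(f); Q=P[172:200,235:262]; im=f['frame'][172:200,235:262]
m=(im.max(2)<50)&(Q[...,2]>.12)&(Q[...,2]<.2); L=RS.inv().apply(Q[m]-X); print(len(L),np.percentile(L[:,1],[2,10,50,90,98]),np.median(L,0))
b=cv2.resize(f['frame'][130:240,210:310],None,fx=4,fy=4,interpolation=cv2.INTER_CUBIC); save('st2',b)
```

```text
[ 0.89506512 -4.24102571  0.53327152] lateral [ 0.01110353  0.00228087 -0.00248118]
131 [0.00021169 0.01683956 0.02871522 0.04079342 0.0448651 ] [-0.00103625  0.02871522  0.01375768]
```

View pics/st2.png

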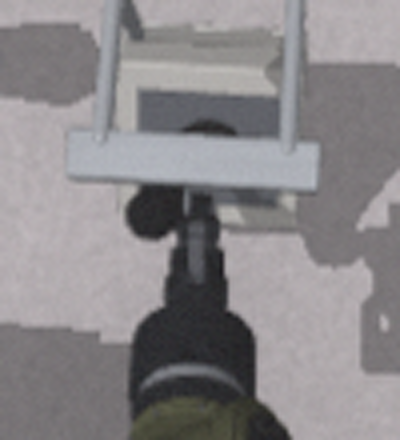

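The knob centre is about 29 mm over, roughly 0.35 rad, which is marginal. I push about 10 mm more; the arm yields a little under load.

Request:
play_rows(dp=[[0.006, 0, 0], [0.012, 0, 0], [0.015, 0, 0], [0.015, 0, 0], [0.015, 0, 0], [0.015, 0, 0]], rotation=[[0, 0, 0], [0, 0, 0], [0, 0, 0], [0, 0, 0], [0, 0, 0], [0, 0, 0]], claw=[0, 0, 0, 0, 0, 0])

```text
time_s: 16.15
tool_pos: [0.6105, 0.041, 0.1514]
ee_rot: [1.746, 1.68, 0.814]
wrist_force: [-0.2, -5.3, 0.1]
opening: -0.001
```

Run:
```python
from h import *
X=np.array([.599,.030,.154]); o=bot.get_obs()
print(o['wrist_force'],'lateral',RS.inv().apply(o['tool_pos']-X), RS.inv().apply(Rn.from_rotvec(o['ee_rot']).apply([0,0,1])))
f=grab('top'); P=cloud(f); Q=P[172:200,230:262]; im=f['frame'][172:200,230:262]
m=(im.max(2)<50)&(Q[...,2]>.12)&(Q[...,2]<.2); L=RS.inv().apply(Q[m]-X); print(len(L),np.percentile(L[:,1],[2,10,50,90,98]),np.median(L,0))
```

```text
[-0.20524597 -5.27172155  0.0757919 ] lateral [ 0.01077278  0.01169211 -0.00256104] [ 0.76013727  0.05618358 -0.64732892]
123 [0.00862248 0.02578817 0.03823038 0.05097962 0.05566998] [0.00111876 0.03823038 0.01144823]
```

The knob is now 38 mm over, about 0.46 rad, with 5.3 N matching the spring. I hold for over a second.

Request:
play_rows(dp=[[0.003, 0, 0], [0.003, 0, 0], [0.003, 0, 0], [0.003, 0, 0], [0.003, 0, 0], [0.003, 0, 0], [0.003, 0, 0], [0.003, 0, 0]], rotation=[[0, 0, 0], [0, 0, 0], [0, 0, 0], [0, 0, 0], [0, 0, 0], [0, 0, 0], [0, 0, 0], [0, 0, 0]], claw=[0, 0, 0, 0, 0, 0, 0, 0])

```text
time_s: 16.87
tool_pos: [0.6105, 0.0425, 0.1514]
ee_rot: [1.746, 1.681, 0.816]
wrist_force: [0.2, -6.2, -0.8]
opening: -0.0
```

Request:
play_rows(dp=[[0.002, 0, 0], [0.002, 0, 0], [0.002, 0, 0], [0.002, 0, 0], [0.002, 0, 0], [0.002, 0, 0], [0.002, 0, 0], [0.002, 0, 0]], rotation=[[0, 0, 0], [0, 0, 0], [0, 0, 0], [0, 0, 0], [0, 0, 0], [0, 0, 0], [0, 0, 0], [0, 0, 0]], claw=[0, 0, 0, 0, 0, 0, 0, 0])

```text
time_s: 17.53
tool_pos: [0.6105, 0.0435, 0.1513]
ee_rot: [1.746, 1.681, 0.817]
wrist_force: [0.2, -6.1, 0.3]
opening: 0.002
```

Run:
```python
from h import *
X=np.array([.599,.030,.154]); z=RT.apply([0,0,1])
f=grab('top'); P=cloud(f); Q=P[172:200,230:262]; im=f['frame'][172:200,230:262]
m=(im.max(2)<50)&(Q[...,2]>.12)&(Q[...,2]<.2); L=RS.inv().apply(Q[m]-X); print(np.percentile(L[:,1],[10,50,98]))
plan(X+RS.apply([0,-.045,0])+.012*z,RT)
```

```text
[0.02834838 0.04011826 0.0560765 ]
dp [-0.0593 -0.0048 -0.0013] rot [-0.0075 -0.0594  0.001 ]
```

Held about 1.9 s. I let the stick back gradually, staying on its -y side.

Request:
play_rows(dp=[[-0.007, 0, 0], [-0.014, 0, 0], [-0.021, 0, 0], [-0.028, 0, 0], [-0.035, 0, 0], [-0.043, 0, 0], [-0.051, 0, 0], [-0.06, 0, 0]], rotation=[[0, -0.01, 0], [0, -0.02, 0], [0, -0.03, 0], [0, -0.04, 0], [0, -0.05, 0], [0, -0.06, 0], [0, -0.06, 0], [0, -0.06, 0]], claw=[0, 0, 0, 0, 0, 0, 0, 0])

```text
time_s: 18.25
tool_pos: [0.6093, -0.0147, 0.1483]
ee_rot: [1.751, 1.64, 0.757]
wrist_force: [-0.1, 0.2, 0.4]
opening: -0.0
```

Request:
play_rows(dp=[[-0.003, 0, 0], [-0.003, 0, 0], [-0.003, 0, -0.015], [-0.003, 0, -0.045], [-0.003, 0, -0.08], [-0.003, 0, -0.115], [-0.003, 0, -0.15], [-0.003, 0, -0.17]], rotation=[[0, 0, 0], [0, 0, 0], [0, 0, 0], [0, 0, 0], [0, 0, 0], [0, 0, 0], [0, 0, 0], [0, 0, 0]], claw=[0, 0, 0, 0, 0, 0, 0, 0])

```text
time_s: 18.92
tool_pos: [0.5776, -0.0085, 0.18]
ee_rot: [1.739, 1.649, 0.791]
wrist_force: [-0.2, 0.3, 0.0]
opening: -0.0
```

Run:
```python
from h import *
print(bot.get_obs()['wrist_force'],bot.get_obs()['tool_pos'])
knob()
f=np.load('top.npz'); P=cloud(f)
def med(m): return np.round(np.median(P[m],0),4)
L=RC.inv().apply((P-C).reshape(-1,3)).reshape(P.shape); b=(f['depth']>0)&(L[...,2]>.13)&(L[...,2]<.17)&(abs(L[...,1])<.1)
print('lid near/far z',med(b&(L[...,0]>-.09)&(L[...,0]<-.05)),med(b&(L[...,0]>.03)&(L[...,0]<.08)))
for n,(u0,u1,v0,v1,z0,z1) in dict(pot=(180,215,120,160,.05,.15),bottle=(330,365,110,150,.05,.2)).items():
    m=np.zeros(b.shape,bool); m[v0:v1,u0:u1]=1; m&=(P[...,2]>z0)&(P[...,2]<z1); print(n,P[m].mean(0))
save('final',f['frame'])
```

```text
[-0.20394171  0.25434954  0.00176239] [ 0.57756163 -0.0085363   0.18004924]
knob [0.5833 0.0286 0.176 ] [(array([280.1, 198.2]), array([270, 188,  25,  20, 173], dtype=int32)), (array([261.6, 180.8]), array([255, 178,  11,   9,  41], dtype=int32))] [10.04552063]
lid near/far z [0.3817 0.3135 0.1497] [0.504  0.2981 0.1496]
pot [0.73820355 0.218182   0.07756234]
bottle [ 0.75776492 -0.21244044  0.09607187]
```

View pics/final.png

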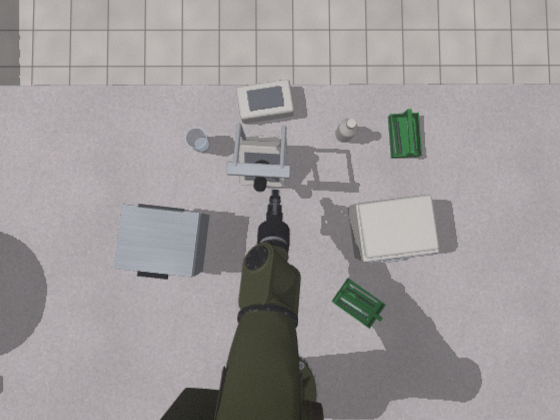

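The lid (160,240) is shut, the knob (260,184) is back at centre, and the pot and bottle have not moved. I withdraw further so the gripper is well clear.

Request:
play_rows(dp=[[-0.005, 0, -0.02], [-0.01, 0, -0.05], [-0.01, 0, -0.08], [-0.01, 0, -0.11], [-0.01, 0, -0.13], [-0.01, 0, -0.13], [-0.01, 0, -0.13], [-0.01, 0, -0.13]], rotation=[[0, 0, 0], [0, 0, 0], [0, 0, 0], [0, 0, 0], [0, 0, 0], [0, 0, 0], [0, 0, 0], [0, 0, 0]], claw=[0, 0, 0, 0, 0, 0, 0, 0])

```text
time_s: 19.68
tool_pos: [0.4774, -0.0145, 0.2628]
ee_rot: [1.737, 1.649, 0.794]
wrist_force: [-0.2, -0.1, 0.4]
opening: 0.003
```

Request:
play_rows(dp=[[0, 0, 0], [0, 0, 0], [0, 0, 0], [0, 0, 0], [0, 0, 0], [0, 0, 0]], rotation=[[0, 0, 0], [0, 0, 0], [0, 0, 0], [0, 0, 0], [0, 0, 0], [0, 0, 0]], claw=[0, 0, 0, 0, 0, 0])

```text
time_s: 20.18
tool_pos: [0.4775, -0.0145, 0.2627]
ee_rot: [1.737, 1.65, 0.794]
wrist_force: [-0.8, -0.6, -0.1]
opening: -0.003
```

Run:
```python
from h import *
o=bot.get_obs(); print(o['time_s'],o['tool_pos'],o['wrist_force'],abs(o['joint_vel']).max()); knob(); print(bot.job_done())
```

```text
20.1833 [ 0.47747925 -0.01447353  0.26266502] [-0.8446597  -0.64418143 -0.06093979] 0.004356619219653778
knob [0.5971 0.0259 0.1557] [(array([289. , 202.7]), array([284, 198,  11,  10,  75], dtype=int32)), (array([262.1, 183.7]), array([258, 178,   8,  13,  44], dtype=int32))] [0.09885443]
the job is handed in; nothing more can be done
None
```

The basket is in the cleaner's tank, the lid is shut and the cleaner was started, in that order. I handed the job in at 20.2 s, well under the 72 s limit.

- **Basket:** I lowered it by its bar until the force turned upward. After release the bar top read 127–130 mm along its length (129 expected), and it stood square in the tank with room on all sides.
- **Lid:** I pulled it over from behind and pressed it down with 14 N before touching the stick. It read 149.6 mm at both the near and far ends after the stick was used (150 expected).
- **Stick:** I pushed it towards the cleaner to about 0.46 rad, with 5–6 N of spring force. It stayed well over for more than 1.3 s, and I then eased it back by finger. The knob ended within about 3 mm of where it started.
- **Other things:** The pot and the bottle were within 1 mm of where they started.

Two checks did not come out as expected:

- **Short first pushes:** The first two pushes stopped short, at about 0.28 and 0.35 rad, because the arm lagged under load. I corrected this before the hold.
- **Bad knob reading:** One reading, taken while the gripper was still beside the knob, was wrong because the dark fingers mixed with it. Repeated with the gripper clear, it agreed.

I viewed 10 pictures, plus the final overview as an eleventh.

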